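# Fit the snap ring to the antenna rotator's axle

### The arm

A 6-joint arm with a two-finger parallel gripper is mounted at the origin on the work surface. World frame = base frame: x ahead of the robot, y to its left, z up, the work surface at z = 0. Lengths are in mm, angles in rad, forces in N, time in s.
With the tool pointing down it reaches from about 350 to 800 mm from the base axis. Payload 7.3 kg.
Tool frame: the origin (TCP) lies at the very end of the fingers, on their centre line; the grasp point (between the pads) lies 19 mm behind it; z points along the fingers, y is the line along which they close (so a half turn about z gives the same grasp; the last joint's range is limited). The gripper opens to 85 mm and grips with 20 to 120 N. Pads are 22 mm wide; open, the fingers measure 114 mm over their backs; the gripper's body (76 mm by 85 mm) begins 54 mm behind the grasp point. The pads swing forward as they close: fully open they stand 13 mm farther back than shut.
Start: joints at [-1.251, 0.342, 1.524, -0, 1.275, -0.146], TCP at [235.821, -469.076, 231.322] pointing down, gripper open.
Joint ranges: [-2.53, 2.53], [-0.77, 2.02], [0.04, 2.7], [-1, 4.14], [0.28, 2.66], [-3.11, 3.11]. Speed limits (rad/s): [2.57, 2.57, 3.14, 3.14, 3.14, 3.14].

### API

Orientations are given as [roll, pitch, yaw] about the fixed x, y, z axes, in that order (R = Rz(yaw) Ry(pitch) Rx(roll)).
In Python, from bench import r, cams, nets gives the robot as it stands.
- The arm moves only by the tool move_arm, never from a script. Its argument "series" is text: rows parted by semicolons, each of 7 numbers parted by spaces: the shift along the tool's x, y, z in units of 0.8 m (1.0 is 0.8 m), then the turn, a rotation vector about the tool's x, y, z in units of 90 degrees (1.0 is 90 degrees), then the closure, from 0 (fully open) to 1 (shut). A call has 1 to 20 rows; each row is the pose to reach, as a shift and turn from the pose commanded when the call began, along the tool's axes at that moment; what a row does not reach only later rows make up. A row lasts 1/8 s, in which the tool goes at most 62.5 mm and 10.7 degrees, less where a joint would pass 70% of its speed; a pose out of reach is approached as far as the arm can. A call with a number of a shift or a turn outside -1 to 1 is refused whole. A call with a gripper value outside its range is refused whole. The fingers move at their own pace and stop on an object; "squeeze" is the grip in N (left out, the last holds). Time passes only in rows, so rows that repeat a pose let the fingers close. It gives the time, the measured TCP pose, the force, the opening and the grip force at its end, in the units of the state.
- r.read_state(): the state, without advancing time (a new reading comes with each control period).
- cams.camera(name): name is "scene" or "top" or "wrist"; returns a dict with "img" (480x640x3 uint8, blue, green, red), "range_z" (480x640 float32, mm along the optical axis (not along the pixel's ray), 0 where there is no reading), "fx", "fy", "cx", "cy" (pixels), "k1" (the pictures are not rectified: a ray, as slopes to the right and down, at radius r is drawn at 1 + k1 r^2 times it, then the intrinsics apply), "R" (3x3) and "t" (3): a world point X has camera coordinates R X + t. Camera axes: x right, y down, z forward; pixel columns grow to the right and rows downward; lengths in mm; the calibration is good to about 2 mm. A picture is of the moment at which its call begins.
- r.close_job(): hands the job in; it is judged then, once.
Trained networks look in a picture, given as the dict that the camera call returned (one of the last four; its "shot" number tells which), for a name from the list of things; names that differ only in an ending like _2 or _b are one class to them, and where a whole thing is asked for, a point or a joint stands for the part that bears it (a point fixed in the world has none). Each returns a list of dicts, best first, with "confidence" (0 to 1); they miss things now and then, are a little off and sometimes report something else, mostly with a low value. They report only what shows in the picture. A call takes as long as a camera call. They do not tell look-alikes from the thing itself.
- nets.cut_out(picture, name): "mask" (480x640 bool, what is visible of it) and "at" ([column, row] in pixels, amid what is visible of it).
- nets.landmark_of(picture, name): "at" ([column, row] in pixels: a listed point, or the origin of a listed thing).
The state is a dict: "clock": time; "joint_positions": joint angles; "qd": joint speeds; "effort": joint torques, N m; "position": TCP position; "tcp_rot": TCP orientation; "ft_force": force on the tool from outside, world axes, zero at the start; "wrist_torque": the same for the moment, N m; "grip_width": opening from 0.0 (shut) to 1.0 (fully open); "gripper_force": force on a finger pad.
Only numpy, scipy, OpenCV 4.12 (cv2) and the standard library are available. Lean on these libraries where they do the work, as an engineer would, in place of code of your own. Each camera call takes 0.05 s, during which the arm holds its last target. There are 200 camera calls.

### The job

The gear of the antenna rotator still lacks its snap ring, which is waiting on the tips of the circlip pliers in the rest: lift the pliers out by their two handles, squeeze the handles fully so that the ring is spread, and slide it straight down over the axle stub to the groove just above the brass washer. Finish holding the pliers there, upright and still fully squeezed, with the spread ring around the groove or resting lightly on the washer; never force it down, and do not let go. Do not push the glass jar, the tin or the desk microphone out of their places.

Things in the scene. Friction and masses are not known exactly. Their poses are not given: they have to be found in the camera images.
- pliers: Circlip pliers, 150 mm long, 0.17 kg, loose, upright in their rest: black handles up, tips down. Origin on the pivot; z up along them, x from the tips to the ring's centre, y from handle to handle. Black finger guards, 22 to 27 mm above the pivot and reaching 35 mm to either side, sit on the rest's prongs: lift straight up. The ring stays on the tips by itself.
- handles (a point): Midway between the two handles, 62 mm above the pivot, where to pinch them along y; axes as the pliers'. Handles 16 mm wide (x), from 24 to 94 mm above the pivot; outside width here 51 mm relaxed, 40 mm squeezed (then parallel and at a stop). The spring needs 6 N on each handle to start, 12 N to reach the stop.
- ring (a point): Centre of the dark steel snap ring: 21 mm along the pliers' x and 117 mm below the point handles (squeezing lowers it 1 to 2 mm more). It lies level, 3 mm thick, 38 mm outside when spread. Inside it is 30 mm along x; along y 20 mm relaxed (too narrow for the axle), 30 mm spread. Lugs and plier tips, on its -x side, end flush with its underside.
- jaw_left (a joint): Turn of the +y half of the pliers about the pivot: 0 relaxed, 0.09 to 0.095 fully squeezed (ring spread). The ring clears the axle above about 0.05.
- jaw_right (a joint): The same for the -y half; the two move together.
- rotator: Antenna rotator fixed to the table: grey round housing 140 mm across, three ears, a small terminal box at its +x side, a dark 110 mm gear on top, then a brass washer 58 mm across with its top 75 mm above the table, and the axle stub. Origin under its centre, z up, on the axle's line.
- groove (a point): Middle of the groove, on the axle's axis, 77.5 mm above the table, z up. The steel stub is 24 mm in diameter, its chamfered top 18.5 mm above this point. The groove is 5 mm high, 21 mm in diameter and starts at the washer's top, so a ring resting lightly on the washer is in the groove (its centre 1 mm below this point).
- rest: Metal rest fixed to the table: light plate 120 x 100 mm, an upright plate at its -x end and two level prongs along x, 50 mm apart (inner sides), tops 105 mm above the table, with lips 4 mm high that locate the guards. Origin under the centre of its plate, below the pliers; axes as the pliers'.
- jar: Glass jar with a steel cap, 52 mm across, 75 mm high, loose, standing on the table between the rotator and the rest. Origin under its centre.
- tin: Plain steel tin, 60 mm across, 60 mm high, loose, farther out than the jar. Origin under its centre.
- mic: Grey desk microphone, base 90 x 75 mm, 163 mm high, loose, beyond the tin. Origin under its base's centre.
There are look-alikes about, which are no part of the job. Leave any blue or red look-alike of the rotator alone.

How it is judged (in metres and radians):
On the way:
1. the pliers are lifted out of the rest, squeezed so that the ring is spread, and held above the rest (height (world z) of ring above 0.1 m and value of joint jaw_left above 0.06 rad and contact force between pliers and the fingers above 3 N), for 0.1 s.
At the end, for the whole second after the job is handed in: Ring centre within 5 mm of the axle's line and 3 mm of the groove's middle height; pliers within 0.15 rad of upright, slower than 0.02 m/s, both jaw joints above 0.07 (spread), gripped by the fingers (over 3 N) and pressing on the rotator with less than 20 N (horizontal distance between ring and groove below 0.005 m and z of ring in the frame of groove between -0.003 and 0.003 m and angle between pliers's own z axis and vertical below 0.15 rad and value of joint each of jaw_left, jaw_right above 0.07 rad and contact force between pliers and the fingers above 3 N and contact force between pliers and rotator below 20 N and linear speed of pliers below 0.02 m/s); the arm keeps its last pose, push and grip.
It fails at once if the pliers or ring are forced against the rotator (over 45 N) (contact force between pliers and rotator above 45 N).
It fails at once if the jar, tin or microphone is pushed more than 40 mm from its place (distance of any of jar, tin, mic from where it was at the start of the episode above 0.04 m).
It also fails if it takes over 40 s, if anything falls off the work surface, if the arm or the gripper's body presses on something with over 40 N, if the wrist force passes 120 N, or if a joint passes its speed limit or range.

## Working session

There is one attempt and no reset: what is moved stays moved. The work goes in short steps, Python scripts to look and compute and a tool call to move; the robot and the scene stay as the last step left them, time stands still between calls to the robot, and variables do not carry over. Pictures are saved under pics/ and viewed, at most 10 in all, crops included, and the job is handed in when it is done.

Besides the shell and the picture viewer there is one more tool, called after "Emit:" by a JSON object that holds its "method" and its "body". move_arm: Moves the arm, as the interface text tells. Its arguments: {"type":"object","properties":{"series":{"type":"string"},"squeeze":{"type":"number"}},"required":["series"]}

```bash
ls; mkdir -p pics
cat > h.py <<'E'
import numpy as np,cv2
from bench import r,cams,nets
def ray(p,uv):
    a=np.array([(uv[0]-p['cx'])/p['fx'],(uv[1]-p['cy'])/p['fy']]); s=a.copy()
    for _ in range(20): s=a/(1+p['k1']*(s@s))
    return np.array([s[0],s[1],1.])
def W(p,uv,z=None,d=None):
    R=np.array(p['R']);t=np.array(p['t']);k=ray(p,uv)
    c=-R.T@t; v=R.T@k
    return c+v*d if d is not None else c+v*((z-c[2])/v[2])
def cloud(p,mask):
    v,u=np.nonzero(mask&(p['range_z']>0))
    a=np.stack([(u-p['cx'])/p['fx'],(v-p['cy'])/p['fy']],1);s=a.copy()
    for _ in range(20): s=a/(1+p['k1']*(s**2).sum(1,keepdims=True))
    d=p['range_z'][v,u][:,None]
    return (np.hstack([s*d,d])-np.array(p['t']))@np.array(p['R'])
E
python3 - <<'E'
from h import *
for n in ['top','scene']:
    p=cams.camera(n); cv2.imwrite(f'pics/{n}0.png',p['img'])
    print(n,-np.array(p['R']).T@p['t'])
    for k,z in [('rotator',0),('groove',77.5),('rest',0),('handles',145),('ring',28),('pliers',83),('jar',0),('tin',0),('mic',0)]:
        for q in nets.landmark_of(p,k)[:3]: print(k,np.round(q['at']),round(q['confidence'],2),np.round(W(p,q['at'],z),1))
E
```

```text
pics
top [450.45016533 -59.58014285 997.2848042 ]
rotator [464. 330.] 0.92 [ 324.1 -335.8    0. ]
rotator [356. 335.] 0.86 [ 314.  -113.8    0. ]
rotator [208. 354.] 0.72 [278.3 188.8   0. ]
groove [479. 332.] 0.89 [ 328.9 -344.    77.5]
groove [202. 241.] 0.81 [504.3 182.2  77.5]
rest [398. 213.] 0.74 [ 565.7 -203.8    0. ]
rest [212. 240.] 0.67 [510.6 182.1   0. ]
handles [405. 204.] 0.95 [ 566.2 -195.6  145. ]
ring [393. 200.] 0.56 [ 590.3 -189.7   28. ]
pliers [399. 207.] 0.95 [ 568.6 -195.    83. ]
pliers [204. 243.] 0.22 [500.6 177.7  83. ]
jar [296. 254.] 0.77 [480.5   9.5   0. ]
mic [292. 140.] 0.8 [720.7  16.8   0. ]
scene [1313.33095108 -584.51513372 1026.99346141]
rotator [345. 191.] 0.9 [277.8 187.2   0. ]
rotator [398. 244.] 0.87 [513.8 173.6   0. ]
rotator [170. 285.] 0.85 [ 329.4 -337.8    0. ]
groove [349. 166.] 0.91 [276.9 196.8  77.5]
groove [166. 262.] 0.89 [ 333.5 -335.5   77.5]
groove [397. 218.] 0.8 [504.6 171.2  77.5]
rest [277. 326.] 0.84 [ 565.5 -197.2    0. ]
rest [364. 295.] 0.68 [600.1   5.8   0. ]
handles [274. 279.] 0.59 [ 566.9 -196.   145. ]
ring [286. 322.] 0.81 [ 587.6 -188.2   28. ]
ring [363. 298.] 0.45 [623.9 -14.6  28. ]
jar [340. 266.] 0.69 [495.6  16.3   0. ]
tin [363. 296.] 0.86 [601.6   2.8   0. ]
mic [401. 331.] 0.95 [725.1   9.2   0. ]
```

View pics/top0.png

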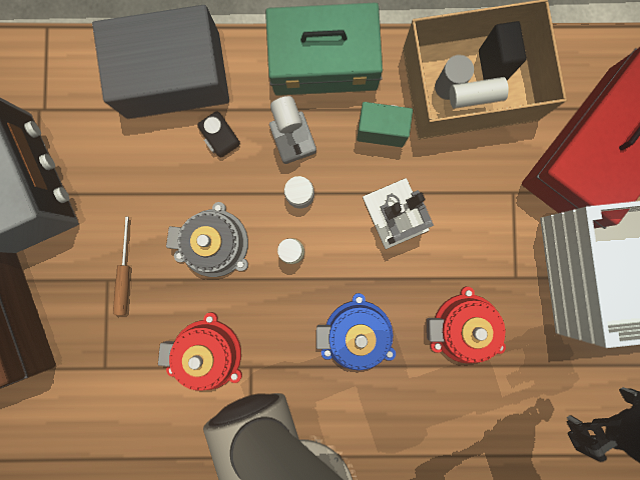

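View pics/scene0.png

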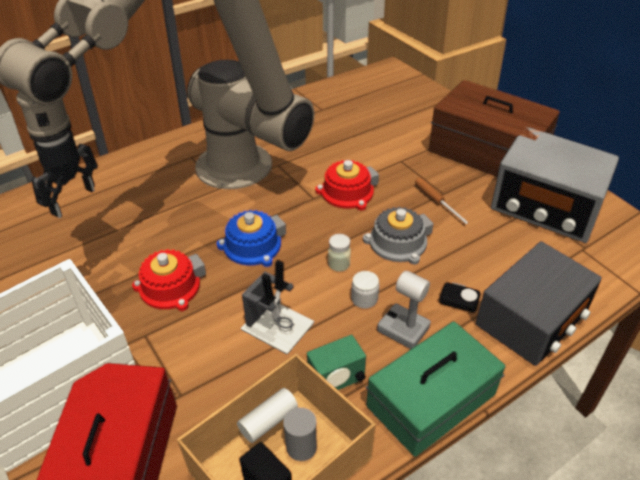

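Top: the grey rotator is at px (203,241), pliers and rest at (400,212), jar (290,250), tin (298,192) and mic (290,130). The red and blue rotators are look-alikes. The scene view agrees. Next I refine the yaw and the positions.

Run:
```python
from h import *
for n in ['top','scene']:
    p=cams.camera(n)
    q=nets.cut_out(p,'pliers')[0]
    c=cloud(p,q['mask']); h=c[(c[:,2]>140)&(c[:,2]<185)]
    print(n,'pliers',q['confidence'],len(h),h.mean(0).round(1),h.max(0)[2])
    hh=h[:,:2]; 
    if len(hh)>8:
        _,lab,cen=cv2.kmeans(hh.astype(np.float32),2,None,(3,50,.1),5,cv2.KMEANS_PP_CENTERS); d=cen[0]-cen[1]; print(cen,cen.mean(0),np.linalg.norm(d),np.degrees(np.arctan2(d[1],d[0])))
    q=nets.cut_out(p,'rest')
    for qq in q[:2]:
        c=cloud(p,qq['mask']); print('rest',qq['confidence'],qq['at'],len(c))
        if abs(qq['at'][0]-(398 if n=='top' else 277))<40:
            b=c[(c[:,2]<12)][:,:2].astype(np.float32); print('plate',cv2.minAreaRect(b),len(b)); u=c[c[:,2]>40]; print('up',u.mean(0),u[:,2].max())
    # brass washer of grey rotator
    hsv=cv2.cvtColor(p['img'],cv2.COLOR_BGR2HSV); m=((hsv[...,0]>15)&(hsv[...,0]<30)&(hsv[...,1]>140)&(hsv[...,2]>140)).astype(np.uint8)
    g=np.array((203,241) if n=='top' else (399,217))
    k,l,st,ce=cv2.connectedComponentsWithStats(m)
    for i in range(1,k):
        if np.linalg.norm(ce[i]-g)<20 and st[i,4]>30:
            cs,_=cv2.findContours((l==i).astype(np.uint8),0,1); pts=cv2.convexHull(max(cs,key=len))[:,0]
            w=np.array([W(p,a,75)[:2] for a in pts],np.float32); print('washer',st[i],cv2.minEnclosingCircle(w),cv2.fitEllipse(w))
s=r.read_state();print(s)
```

```text
top pliers 0.8 191 [ 564.6 -198.6  168.2] 179.52799961942003
[[ 571.82526 -215.65514]
 [ 555.36304 -176.96637]] [ 563.5941  -196.31076] 42.045513 -66.95006
rest 0.97 [397.7, 218.4] 2342
plate ((564.4586791992188, -197.91921997070312), (118.85066986083984, 101.20747375488281), 22.104877471923828) 1658
up [ 533.49557241 -203.85074319  103.79843391] 112.61840940443219
scene pliers 0.92 262 [ 570.2 -199.3  161.2] 177.6868895494436
[[ 561.9165  -180.95352]
 [ 578.84186 -218.15285]] [ 570.37915 -199.55319] 40.868782 114.465096
rest 0.92 [268.9, 321.1] 2696
plate ((531.2857666015625, -175.608642578125), (168.1587371826172, 176.3634033203125), 25.229047775268555) 1711
up [ 543.78408045 -222.73261968   91.94970976] 177.6868895494436
washer [388 212  25  17 262] ((510.3513488769531, 175.16339111328125), 31.401081085205078) ((510.20306396484375, 175.53036499023438), (57.95210647583008, 63.294036865234375), 54.538936614990234)
{'clock': 1.3, 'joint_positions': array([-1.25101869e+00,  3.41982439e-01,  1.52407213e+00,  3.46475120e-06,
        1.27539156e+00, -1.45992143e-01]), 'qd': array([-0.00037932,  0.00075705, -0.00060898, -0.00066375, -0.00100421,
        0.00117178]), 'effort': array([ 1.43640023e-04, -4.33569002e+01, -2.46272957e+01, -1.87972146e-04,
        2.58342343e-04,  7.52172980e-06]), 'position': array([ 235.81845893, -469.09532109,  231.34037415]), 'tcp_rot': array([3.14144721e+00, 1.80350268e-05, 4.65768770e-01]), 'ft_force': array([-0.14826677, -0.36371083, -0.30378251]), 'wrist_torque': array([-0.03003752, -0.0109653 ,  0.03240204]), 'gripper_force': 0.0, 'grip_width': 1.0017957117484797}
```

Emit:
{"method": "move_arm", "body": {"series": "0.5215 -0.1185 -0.01 0 0 0.05 0;0.5215 -0.1185 -0.01 0 0 0.05 0;0.5215 -0.1185 -0.01 0 0 0.05 0;0.5215 -0.1185 -0.01 0 0 0.05 0;0.5215 -0.1185 -0.01 0 0 0.05 0;0.5215 -0.1185 -0.01 0 0 0.05 0;0.5215 -0.1185 -0.01 0 0 0.05 0;0.5215 -0.1185 -0.01 0 0 0.05 0;0.5215 -0.1185 -0.01 0 0 0.05 0;0.5215 -0.1185 -0.01 0 0 0.05 0;0.5215 -0.1185 -0.01 0 0 0.05 0", "squeeze": 40}}

```text
clock: 2.68
position: [565.3, -198.0, 239.5]
tcp_rot: [3.141, -0.0, 0.385]
ft_force: [-0.2, 0.4, 0.4]
grip_width: 1.001
gripper_force: 0.0
```

Run:
```python
from h import *
p=cams.camera('wrist'); cv2.imwrite('pics/w1.png',p['img'])
s=r.read_state(); print(s['position'],s['tcp_rot'])
for k,z in [('handles',145),('ring',28),('rest',0)]:
    for q in nets.landmark_of(p,k)[:2]: print(k,q['at'],q['confidence'],W(p,q['at'],z))
q=nets.cut_out(p,'pliers')
if q:
    c=cloud(p,q[0]['mask']);h=c[(c[:,2]>150)&(c[:,2]<190)][:,:2]
    _,lab,cen=cv2.kmeans(h.astype(np.float32),2,None,(3,50,.1),5,cv2.KMEANS_PP_CENTERS); d=cen[0]-cen[1]; print(len(h),cen,cen.mean(0),np.linalg.norm(d),np.degrees(np.arctan2(d[1],d[0])))
```

```text
[ 565.44670928 -197.85039788  239.54305169] [ 3.14132152e+00 -1.13787926e-04  3.85684037e-01]
handles [320.9, 251.1] 0.59 [ 562.14456588 -196.79133762  145.        ]
rest [323.1, 199.7] 0.67 [ 566.47057952 -195.85953636    0.        ]
1838 [[ 558.5299  -177.20177]
 [ 574.5406  -215.11188]] [ 566.5353  -196.15683] 41.15238 112.89593
```

View pics/w1.png

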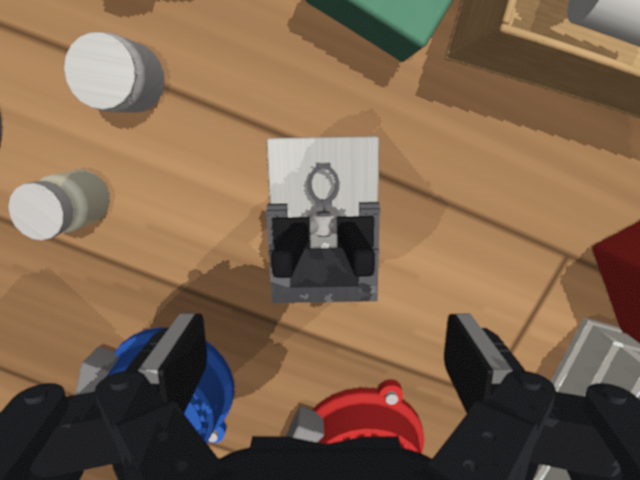

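Picture w1: the gripper is lined up over the handles (px 290/357, 248). The ring is at (322,185), and the plate edges run parallel to the tool axis. Next I descend and close.

Emit:
{"method": "move_arm", "body": {"series": "0.001 -0.001 0.05 0 0 0 0;0.001 -0.001 0.1 0 0 0 0;0.001 -0.001 0.13 0 0 0 0;0.001 -0.001 0.142 0 0 0 0;0.001 -0.001 0.142 0 0 0 0;0.001 -0.001 0.142 0 0 0 0.5;0.001 -0.001 0.142 0 0 0 1;0.001 -0.001 0.142 0 0 0 1;0.001 -0.001 0.142 0 0 0 1;0.001 -0.001 0.142 0 0 0 1;0.001 -0.001 0.142 0 0 0 1;0.001 -0.001 0.142 0 0 0 1;0.001 -0.001 0.142 0 0 0 1;0.001 -0.001 0.142 0 0 0 1", "squeeze": 40}}

```text
clock: 4.68
position: [567.9, -196.7, 128.2]
tcp_rot: [3.137, -0.003, 0.387]
ft_force: [1.2, -1.0, 7.6]
grip_width: 0.442
gripper_force: 42.7
```

Emit:
{"method": "move_arm", "body": {"series": "0 0 -0.01 0 0 0 1;0 0 -0.03 0 0 0 1;0 0 -0.06 0 0 0 1;0 0 -0.1 0 0 0 1;0 0 -0.14 0 0 0 1;0 0 -0.175 0 0 0 1;0 0 -0.175 0 0 0 1;0 0 -0.175 0 0 0 1"}}

```text
clock: 5.68
position: [565.9, -195.7, 264.7]
tcp_rot: [-3.14, 0.001, 0.387]
ft_force: [-0.7, 0.5, -2.5]
grip_width: 0.438
gripper_force: 42.3
```

Run:
```python
from h import *
s=r.read_state(); print(s['position'],s['tcp_rot'],s['gripper_force'],s['grip_width'],s['ft_force'])
p=cams.camera('scene'); im=p['img']; cv2.imwrite('pics/s2.png',cv2.resize(im[200:380,180:420],None,fx=3,fy=3))
for n in ['scene','wrist','top']:
    p=cams.camera(n)
    for k,z in [('handles',s['position'][2]+19),('ring',s['position'][2]+19-118.5)]:
        for q in nets.landmark_of(p,k)[:2]: print(n,k,q['at'],q['confidence'],W(p,q['at'],z))
```

```text
[ 565.91613798 -195.6783044   264.67592419] [-3.14033581e+00  1.19965158e-03  3.87297181e-01] 42.261369824409485 0.4382064345143654 [-0.72082389  0.52257682 -2.46426129]
scene handles [271.2, 228.0] 0.97 [ 574.0519442  -196.52388061  283.67592419]
scene ring [279.7, 278.0] 0.68 [ 588.47733388 -194.59787641  165.17592419]
top handles [419.3, 192.1] 0.46 [ 564.78406207 -195.59613782  283.67592419]
```

View pics/s2.png

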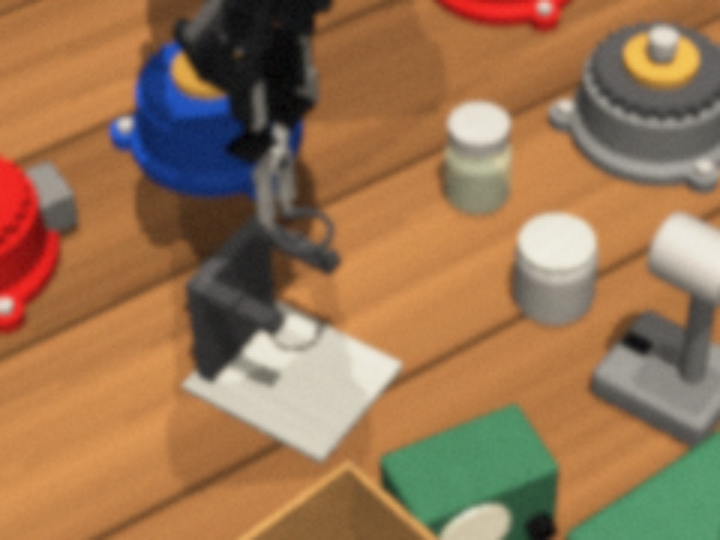

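s2: the pliers are lifted clear, with the spread ring at crop px (300,235). I'll travel to a spot beside the grey rotator.

Emit:
{"method": "move_arm", "body": {"series": "0.01 -0.03 0 0 0 0 1;0.02 -0.08 0 0 0 0 1;0.03 -0.14 0 0 0 0 1;0.04 -0.2 0 0 0 0 1;0.05 -0.26 0 0 0 0 1;0.065 -0.31 0 0 0 0 1;0.075 -0.35 0 0 0 0 1;0.078 -0.37 0 0 0 0 1;0.078 -0.37 0 0 0 0 1;0.078 -0.37 0 0 0 0 1;0.078 -0.37 0 0 0 0 1"}}

```text
clock: 7.55
position: [512.6, 100.6, 265.6]
tcp_rot: [3.141, 0.0, 0.386]
ft_force: [0.3, -0.3, -1.8]
grip_width: 0.442
gripper_force: 42.3
```

```bash
cat > look.py <<'E'
from h import *
import sys
s=r.read_state(); P=s['position'];print(P,s['tcp_rot'],s['gripper_force'],s['grip_width'],s['ft_force'])
y=s['tcp_rot'][2];ex=P[:2]+21*np.array([np.cos(y),np.sin(y)]);print('ring expected',ex,P[2]-99.5)
for n in ['wrist','top','scene']:
    p=cams.camera(n); cv2.imwrite(f'pics/{n}_{sys.argv[1]}.png',p['img'])
    for k,z in [('ring',P[2]-99.5),('handles',P[2]+19),('groove',77.5)]:
        for q in nets.landmark_of(p,k)[:3]:
            w=W(p,q['at'],z)
            if np.linalg.norm(w[:2]-P[:2])<150: print(n,k,np.round(q['at'],1),round(q['confidence'],2),w.round(1))
    c=cloud(p,np.ones((480,640),bool)); d=np.hypot(c[:,0]-505,c[:,1]-177)
    a=c[(d<25)&(c[:,2]>91)&(c[:,2]<101)]
    if len(a)>5: print(n,'stub top',len(a),a.mean(0).round(1),cv2.minEnclosingCircle(a[:,:2].astype(np.float32)),np.median(a[:,2]))
    a=c[(d<45)&(c[:,2]>71)&(c[:,2]<79)]
    if len(a)>5: print(n,'washer',len(a),cv2.minEnclosingCircle(a[:,:2].astype(np.float32)),np.median(a[:,2]))
    a=c[(np.hypot(c[:,0]-ex[0],c[:,1]-ex[1])<26)&(abs(c[:,2]-P[2]+99.5)<6)]
    if len(a)>5: print(n,'ring cloud',len(a),cv2.minEnclosingCircle(a[:,:2].astype(np.float32)),np.median(a[:,2]))
E
python3 look.py 3
```

```text
[512.64958521 100.64578736 265.62249638] [3.14133260e+00 1.64322758e-04 3.85720378e-01] 42.27031588554382 0.4416669640317058 [ 0.29486172 -0.27184372 -1.82290242]
ring expected [532.10666581 108.54654774] 166.12249638470036
wrist groove [233.8 186.5] 0.58 [505.7 177.2  77.5]
wrist stub top 750 [505.5 178.7  95.2] ((504.56829833984375, 179.03419494628906), 12.352944374084473) 95.33758788100536
wrist washer 3073 ((504.637939453125, 179.12637329101562), 29.45590591430664) 74.58526712210451
wrist ring cloud 1273 ((527.1461181640625, 106.30644989013672), 21.408090591430664) 163.61183236786152
top ring [232.9 224. ] 0.73 [528.8 106.6 166.1]
top ring [214.5 241.5] 0.69 [498.5 138.  166.1]
top ring [222.  227.3] 0.58 [523.1 125.4 166.1]
top handles [221.  228.1] 0.76 [511.6 100.5 284.6]
top groove [204.  241.3] 0.75 [504.1 179.1  77.5]
top washer 12 ((496.22723388671875, 151.67333984375), 5.143882751464844) 74.31041939498118
scene ring [380.6 204.4] 0.76 [525.2  99.4 166.1]
scene handles [379.5 155.1] 0.8 [507.3 101.9 284.6]
scene groove [403.3 215.6] 0.95 [506.4 188.5  77.5]
scene stub top 57 [508.8 176.   94.6] ((507.59552001953125, 176.43150329589844), 13.738350868225098) 94.40903162384924
scene washer 234 ((511.5080871582031, 180.97125244140625), 34.55755615234375) 73.8747546885752
scene ring cloud 100 ((528.9620361328125, 105.95289611816406), 23.115110397338867) 162.84025882891
```

View pics/wrist_3.png

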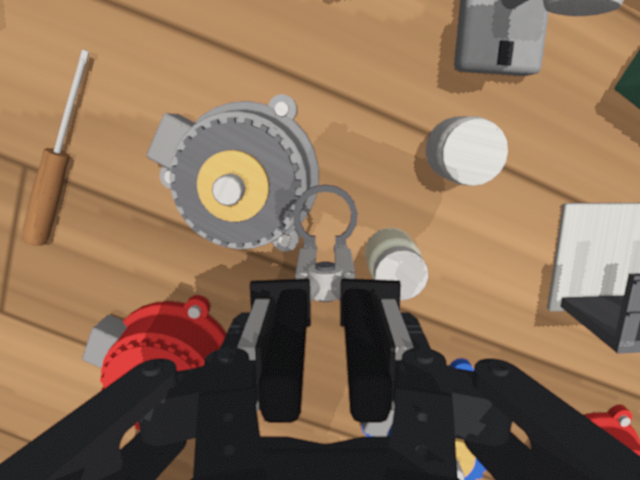

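Picture wrist_3: the spread ring is centred near px (327,213), and the stub top is at (229,190) with the brass washer round it. I'll fit both in this same view.

```bash
cat > rel.py <<'E'
from h import *
from scipy.optimize import least_squares as LS
s=r.read_state();P=s['position'];y=s['tcp_rot'][2]
p=cams.camera('wrist');c=cloud(p,np.ones((480,640),bool))
def fit(a,R,c0):
    return LS(lambda q:np.abs(np.hypot(a[:,0]-q[0],a[:,1]-q[1])-R),c0,loss='soft_l1').x
e=P[:2]+16*np.array([np.cos(y),np.sin(y)])
X=np.array([np.cos(y),np.sin(y)])
a=c[(abs(c[:,2]-P[2]+102)<5)&(np.hypot(*(c[:,:2]-e).T)<28)]; a=a[(a[:,:2]-e)@X>-6]
rc=fit(a,17,e); print('ring',rc,len(a),np.median(a[:,2]),np.abs(np.hypot(*(a[:,:2]-rc).T)-17).mean(),'off',(rc-P[:2])@X,(rc-P[:2])@[X[1],-X[0]])
d=np.hypot(c[:,0]-505,c[:,1]-178)
b=c[(d<25)&(c[:,2]>91)&(c[:,2]<100)]; w=c[(d<40)&(c[:,2]>72)&(c[:,2]<78)]
ce=[]
for m,z in((b,96),(w,75)):
    if len(m)>30:
        q=m[cv2.convexHull(m[:,:2].astype(np.float32),returnPoints=False)[:,0],:2]; f=LS(lambda v:np.hypot(*(q-v[:2]).T)-v[2],[505,178,12],loss='soft_l1').x; print('axle',z,f,len(m),np.median(m[:,2])); ce.append(f[:2])
if ce:
    dl=np.mean(ce,0)-rc; print('delta tool x,y units',dl@X/800,dl@[X[1],-X[0]]/800,'mm',dl)
E
python3 rel.py
```

```text
ring [529.08217294 108.80982664] 817 163.67055676275828 1.1103069931934044 off 18.098660821572665 -0.2814586979654232
axle 96 [504.87798282 179.02233177  11.95448998] 757 95.33270117394457
axle 75 [504.6105976  178.82967851  28.9796791 ] 3055 74.57204296328102
delta tool x,y units 0.004933282628586591 -0.09264376636127974 mm [-24.33788273  70.1161785 ]
```

Emit:
{"method": "move_arm", "body": {"series": "0.002 -0.03 0 0 0 0 1;0.005 -0.065 0 0 0 0 1;0.005 -0.085 0 0 0 0 1;0.005 -0.0925 0.02 0 0 0 1;0.005 -0.0925 0.05 0 0 0 1;0.005 -0.0925 0.06 0 0 0 1;0.005 -0.0925 0.06 0 0 0 1;0.005 -0.0925 0.06 0 0 0 1"}}

```text
clock: 9.2
position: [488.8, 171.7, 218.6]
tcp_rot: [3.141, -0.002, 0.387]
ft_force: [0.4, -0.4, -1.8]
grip_width: 0.44
gripper_force: 42.3
```

```bash
python3 rel.py; python3 look.py 4; python3 -c "
import cv2;a=cv2.imread('pics/wrist_4.png')[100:320,200:460];b=cv2.imread('pics/scene_4.png')[130:270,330:470]
cv2.imwrite('pics/c4.png',cv2.hconcat([cv2.resize(a,(472,400)),cv2.resize(b,(320,400))]))"
```

```text
ring [505.58145569 178.75127643] 822 116.6427909521042 1.1046814825057663 off 18.238913987201574 -0.18873223155170335
axle 96 [504.37160706 179.1922401   11.77632438] 979 95.43515216660741
axle 75 [504.45121316 179.17104721  28.83399165] 3126 74.63029704816427
delta tool x,y units -0.0011512486888064987 -0.0010502853291224682 mm [-1.17004558  0.43036723]
[488.7548183  171.69520499 218.58741596] [ 3.14110717e+00 -1.68781865e-03  3.87069702e-01] 42.272663712501526 0.44189934657999164 [ 0.60580755  0.10946501 -1.1584747 ]
ring expected [508.20122051 179.62221207] 119.0874159637593
wrist groove [325.5 202.6] 0.96 [506.  178.1  77.5]
wrist stub top 979 [504.9 179.4  95.4] ((504.302978515625, 179.30084228515625), 11.975458145141602) 95.44688533803262
wrist washer 3129 ((504.4460754394531, 179.3546905517578), 29.083560943603516) 74.63029109398589
wrist ring cloud 1269 ((503.28179931640625, 177.62051391601562), 21.436138153076172) 116.66010883290419
top ring [199.4 236.9] 0.8 [509.8 176.8 119.1]
top handles [182.5 245.6] 0.56 [488.1 171.3 237.6]
top groove [201.3 239.9] 0.83 [506.8 184.3  77.5]
top washer 230 ((504.949951171875, 177.27711486816406), 28.7742977142334) 75.00781585235293
scene ring [399.7 203.7] 0.61 [504.9 174.6 119.1]
scene handles [396.6 161.1] 0.75 [494.6 162.3 237.6]
scene groove [401.9 217.1] 0.95 [508.7 182.3  77.5]
scene stub top 46 [510.4 174.   94.3] ((509.70220947265625, 176.3743438720703), 13.466917991638184) 94.22411728268952
scene washer 225 ((504.51641845703125, 170.452880859375), 38.14189529418945) 73.86887165567768
scene ring cloud 74 ((506.79156494140625, 174.2047576904297), 23.024309158325195) 115.48110947901576
```

View pics/c4.png

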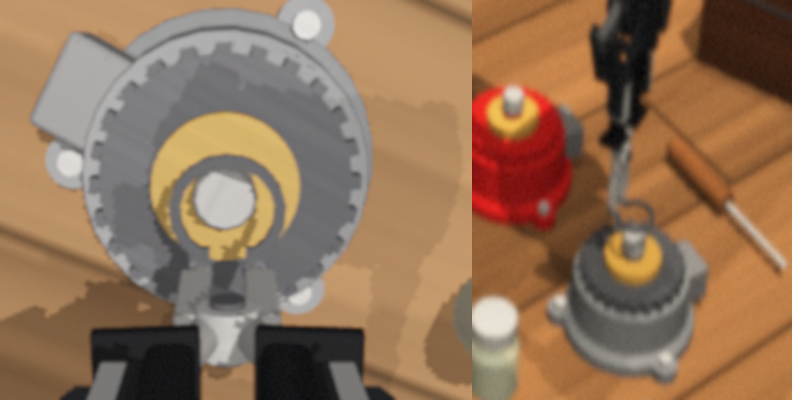

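c4: the ring hangs over the stub, concentric to about 1 mm. I correct that and lower it part way.

Emit:
{"method": "move_arm", "body": {"series": "-0.001 -0.001 0 0 0 0 1;-0.001 -0.001 0.007 0 0 0 1;-0.001 -0.001 0.014 0 0 0 1;-0.001 -0.001 0.021 0 0 0 1;-0.001 -0.001 0.028 0 0 0 1;-0.001 -0.001 0.034 0 0 0 1;-0.001 -0.001 0.034 0 0 0 1"}}

```text
clock: 10.72
position: [486.9, 172.1, 190.0]
tcp_rot: [-3.142, 0.001, 0.387]
ft_force: [-0.6, -0.1, -2.0]
grip_width: 0.441
gripper_force: 42.3
```

```bash
python3 rel.py; python3 -c "
from h import *
s=r.read_state();print(s['position'],s['tcp_rot'],s['ft_force'],s['wrist_torque'])
p=cams.camera('wrist');cv2.imwrite('pics/c5.png',cv2.resize(p['img'][100:320,200:460],(709,600)))"
```

```text
ring [502.95694117 178.94453298] 911 88.03680403795299 1.4766195758440785 off 17.40984814179361 -0.2942426242360794
axle 96 [498.34931079 177.07152029  17.33718456] 1289 95.46167570592432
axle 75 [504.43821205 179.12635295  28.85978076] 3670 74.63308429370207
delta tool x,y units -0.0022084410599816588 0.0002409243031360137 mm [-1.56317974 -0.84559636]
[487.11774666 172.16552438 190.33246313] [3.14156217e+00 2.86891575e-04 3.87307895e-01] [-0.24336189  0.17746865 -2.18641021] [ 0.00443625  0.01805416 -0.00826196]
```

View pics/c5.png

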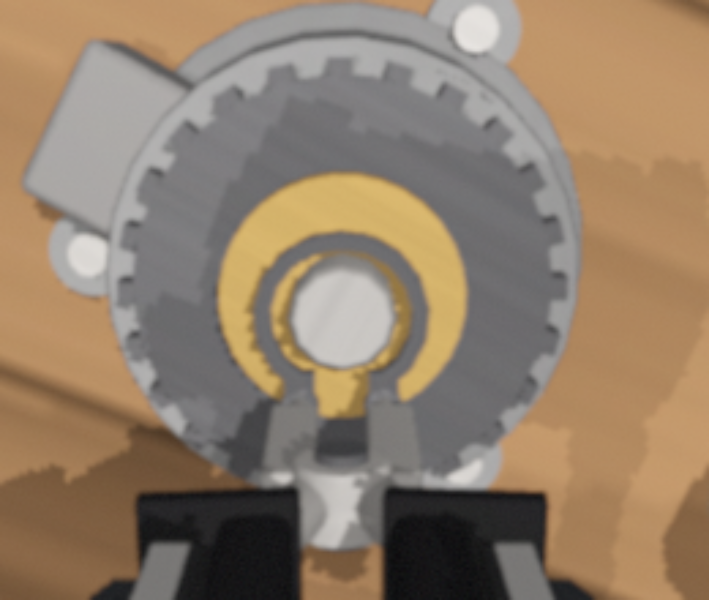

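c5: the ring surrounds the stub evenly and there is no contact force. I lower it the last 10 mm gently.

Emit:
{"method": "move_arm", "body": {"series": "0 0 0.003 0 0 0 1;0 0 0.006 0 0 0 1;0 0 0.009 0 0 0 1;0 0 0.0115 0 0 0 1;0 0 0.0115 0 0 0 1;0 0 0.0115 0 0 0 1"}}

```text
clock: 11.58
position: [487.2, 172.2, 181.3]
tcp_rot: [3.141, -0.0, 0.387]
ft_force: [-0.1, -0.3, -1.6]
grip_width: 0.44
gripper_force: 42.3
```

```bash
python3 rel.py|head -1; python3 -c "
from h import *
s=r.read_state();print(s['position'],s['tcp_rot'],s['ft_force'],s['gripper_force'],s['grip_width'])"
```

```text
ring [506.08251641 180.01839498] 2374 75.33474212396513 3.90108261912092 off 20.43784343796119 -0.1262009870655815
[487.21430222 172.17215714 181.35289685] [ 3.14147079e+00 -1.81990080e-04  3.87264771e-01] [ 0.9121709   0.16002575 -1.84103992] 42.271851897239685 0.438380434590836
```

Emit:
{"method": "move_arm", "body": {"series": "0 0 0.0006 0 0 0 1;0 0 0.0012 0 0 0 1;0 0 0.0012 0 0 0 1"}}

```text
clock: 12.0
position: [487.1, 172.1, 180.3]
tcp_rot: [3.142, 0.0, 0.387]
ft_force: [0.5, -0.8, -2.4]
grip_width: 0.439
gripper_force: 42.3
```

Emit:
{"method": "move_arm", "body": {"series": "0 0 0.0006 0 0 0 1;0 0 0.001 0 0 0 1;0 0 0.001 0 0 0 1"}}

```text
clock: 12.38
position: [487.2, 172.1, 179.7]
tcp_rot: [3.141, -0.0, 0.387]
ft_force: [-0.1, -0.2, 0.4]
grip_width: 0.443
gripper_force: 42.6
```

```bash
python3 -c "
from h import *
f=[]
for i in range(6):
    p=cams.camera('wrist'); s=r.read_state(); f.append(np.r_[s['position'],s['ft_force']])
print(np.mean(f,0).round(2),s['gripper_force'])
c=cloud(p,np.ones((480,640),bool));d=np.hypot(c[:,0]-504.4,c[:,1]-179.1);m=(d>16)&(d<18.5)&(c[:,2]>60);h,e=np.histogram(c[m,2],np.arange(71,84,1));print(h,e[:-1])
cv2.imwrite('pics/c6.png',cv2.resize(p['img'][100:320,200:460],(709,600)))"
```

```text
[487.2  172.14 179.74  -1.13  -0.71   1.97] 42.75371611118317
[  0   0  21  51  43  94 284 222  22   0   0   0] [71 72 73 74 75 76 77 78 79 80 81 82]
```

View pics/c6.png

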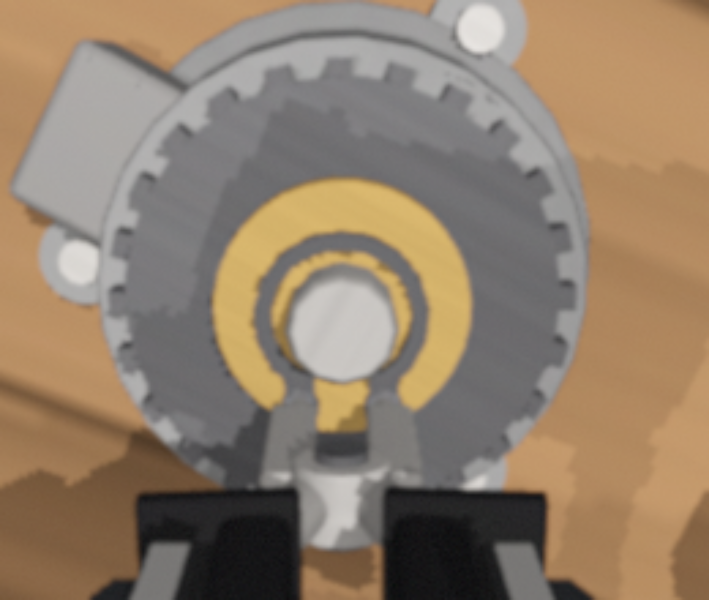

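c6: the spread ring lies round the groove on the washer, evenly clear of the stub at px (343,325). Contact is about 4 N, so I hand in.

```bash
python3 -c "
from bench import r
s=r.read_state();print(s['ft_force'],s['gripper_force']);print(r.close_job())"
```

```text
[-1.32320987 -1.45055811  2.91675381] 42.75371611118317
the job is handed in; nothing more can be done
None
```

The job is handed in with the pliers held upright and fully squeezed, and the spread ring around the groove resting on the washer at about 4–5 N; the hand-in gave no verdict.

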